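Tuck a board strip under the mount cutter guide bar and hold it for the cut

ROBOT

A 6-joint arm with a two-finger parallel gripper is mounted at the origin on the work surface. World frame = base frame: x ahead of the robot, y to its left, z up, the work surface at z = 0. Lengths are in m, angles in rad, forces in N, time in s.
With the tool pointing down it reaches from about 0.325 to 0.9 m from the base axis. Payload 6.1 kg.
Tool frame: the origin (TCP) lies at the very end of the fingers, on their centre line; the grasp point (between the pads) lies 19 mm behind it; z points along the fingers, y is the line along which they close (so a half turn about z gives the same grasp; the last joint's range is limited). The gripper opens to 85 mm and grips with 20 to 120 N. Pads are 22 mm wide; open, the fingers measure 114 mm over their backs; the gripper's body (76 mm by 85 mm) begins 54 mm behind the grasp point. The pads swing forward as they close: fully open they stand 13 mm farther back than shut.
Start: joints at [1.041, 0.22, 1.526, -0, 1.395, -0.126], TCP at [0.246, 0.575, 0.231] pointing down, gripper open.
Joint ranges: [-2.98, 2.98], [-0.91, 2.08], [0.09, 2.57], [-1.24, 4.39], [0.2, 2.65], [-2.68, 2.68]. Speed limits (rad/s): [2.57, 2.57, 3.01, 3.14, 3.14, 3.14].

INTERFACE

Orientations are given as a rotation vector (axis times angle).
In Python, from plant import sensors, vision, workorder gives the robot as it stands.
- The arm moves only by the tool carry_out, never from a script. Its argument "targets" is text: rows parted by semicolons, each of 7 numbers parted by spaces: the shift along the tool's x, y, z each as a share of 20 cm, from -1 to 1, then the turn, a rotation vector about the tool's x, y, z each as a share of 30 degrees, from -1 to 1, then the gripper's target within -1 to 1 (shut at 1, half-way at 0, fully open at -1). A call has 1 to 5 rows; each row is the pose to reach, as a shift and turn from the pose commanded when the call began, along the tool's axes at that moment; what a row does not reach only later rows make up. A row lasts 1/8 s, in which the tool goes at most 62.5 mm and 10.7 degrees, less where a joint would pass 70% of its speed; a pose out of reach is approached as far as the arm can. A call with a number of a shift or a turn outside -1 to 1 is refused whole. A call with a gripper value outside its range is refused whole. The fingers move at their own pace and stop on an object; "newtons" is the grip in N (left out, the last holds). Time passes only in rows, so rows that repeat a pose let the fingers close. It gives the time, the measured TCP pose, the force, the opening and the grip force at its end, in the units of the state.
- sensors.read_state(): the state, without advancing time (a new reading comes with each control period).
- vision.capture(name): name is "side" or "top"; returns (picture, depth): 420x560x3 uint8, blue, green, red; 420x560 float32, m along the optical axis (not along the pixel's ray), 0 where there is no reading.
- vision.camera_model(name): a dict with "vertical_fov" (degrees; the focal length in pixels is half the picture's height over the tangent of half this angle, whatever the lens; pixels are square), "cx", "cy" (the principal point, pixels), "dist" ([k1, k2, p1, p2, k3] as OpenCV has them; the pictures are not rectified), "origin" and "rotation" of the camera in the world. Camera axes: x right, y down, z forward; pixel columns grow to the right and rows downward; lengths in m; the calibration is good to about 2 mm. A picture is of the moment at which its call begins. camera_model takes no time and is no camera call.
- workorder.close_job(): hands the job in; it is judged then, once.
The state is a dict: "time_s": time; "joint_pos": joint angles; "qd": joint speeds; "joint_efforts": joint torques, N m; "eef_pos": TCP position; "orientation": TCP orientation; "force": force on the tool from outside, world axes, zero at the start; "ft_torque": the same for the moment, N m; "opening": finger opening in m; "finger_force": force on a finger pad.
Only numpy, scipy, OpenCV 4.12 (cv2) and the standard library are available. Lean on these libraries where they do the work, as an engineer would, in place of code of your own. Each camera call takes 0.05 s, during which the arm holds its last target. There are 200 camera calls.

TASK

Pick up the white foam-board strip and slide one end of it, flat on the mount cutter's bed, in under the guide bar from the open front side until that end sits square and flush against the margin stop behind the bar. The bar must stay down, not be lifted or nudged up, and the board dents easily, so grip it lightly and bring it up to the stop gently. Finish still holding the strip pressed down flat on the bed, ready for the cut, and leave the other things on the bench where they are.

Things in the scene. Friction and masses are not known exactly. Their poses are not given: they have to be found in the camera images.
- white_strip_center (a point): Centre, half-way up, of the white foamed-PVC strip to load: a loose flat board 240 mm long (its x axis), 55 mm wide (y), 6 mm thick (z), 45 g, both ends alike; at first flat on the bench, length roughly along world x. Grip it across its width by the long edges, fingertips close to the surface it lies on. It dents if squeezed or pressed by the fingers with over 60 N a side.
- brown_strip_center (a point): Centre, half-way up, of a brown board strip of the same size and lying on the bench in the same way beside the white one (which of the two is on which side varies); not to be disturbed.
- cutter: The mount cutter, fixed to the bench: grey base 350 mm deep (its x axis, pointing away from the robot; from x = -200 to +150 mm), 560 mm long (y); its flat top, the bed, is 22 mm above the bench. Origin on its underside. The guide bar runs along y; the bed is open in front of it from x = -200 to +20 mm. A squaring arm 10 mm high lies along x on the bed at y = +251 to +273 mm.
- bed (a point): Centre of the bed's top surface (22 mm above the bench), axes as the cutter's.
- bar_lip (a point): Middle of the guide bar's lower front edge as it rests, the lip to tuck the strip under: 9 mm above the bed, at x = +20 mm on the cutter. The underside is level from x = +20 to +70 mm; the bar stands up to 27 mm above the bed. At y = +173 to +237 mm the cutting head is parked on it, up to 62 mm above the bed.
- guide_bar (a joint): Hinge angle (rad) of the aluminium guide bar (530 mm long, 0.6 kg), which swings about an axis parallel to y behind it, at x = +135 mm on the cutter. 0 = resting at its working height; it grows as the front lip is lifted (0.03 = lip 3.5 mm up). It is loose and falls back by its own weight.
- stop_face (a point): Middle of the lower edge, on the bed, of the margin stop's front face. The stop is a clamped, immovable bar 400 mm long (y), 11 mm high, behind the guide bar and parallel to it, its face set between x = +85 and +115 mm on the cutter. The strip comes up to the face moving along this point's +x, anywhere along its length. Clamp knobs on top at y = -150 and +150 mm, 25 mm above the bed.
- ink_tin: Ink tin, blue band, 72 mm across, 62 mm high; origin at the centre of its underside; bystander.
- ink_jar: Glass ink jar with a red label and black lid, 60 mm across, 75 mm high; origin under its centre; bystander.
- ink_knife: Ink spatula, 250 mm long, lying on the bench; origin under its middle; bystander.
- notebook: Spiral notebook, 105 by 148 by 14 mm; origin under its centre; bystander.
- steel_rule: Steel rule, 310 by 32 by 4 mm; origin under its centre; bystander.
- white_strip: The same white strip; origin at the centre of its underside, axes as above.
- stop: The whole margin stop, dark steel; origin under its centre, 10 mm behind its front face. Pushing the strip against it with over 35 N bruises the board.
Mind the look-alikes: they are no part of the job. There is more than one size of the white_strip; the job needs the larger.

How it is judged:
On the way:
1. one end of the strip is tucked under the bar's lip, with the strip flat on the bed (x of white_strip_center in the frame of bar_lip between -0.11 and -0.02 m and z of white_strip_center in the frame of bed below 0.0045 m and angle between the z axis of white_strip_center and the z axis of cutter, either way round below 0.025 rad and y of white_strip_center in the frame of stop_face between -0.172 and 0.172 m), for 0.1 s.
At the end, for the whole second after the job is handed in: The white strip's end is within 3 mm of the margin stop, square within 0.04 rad; it lies flat on the bed (within 1.5 mm, level within 0.025 rad), held against it by the fingers with over 2.5 N; the guide bar is down (under 0.01 rad) (x of white_strip_center in the frame of stop_face between -0.123 and -0.117 m and angle between the x axis of white_strip_center and the x axis of stop_face, either way round below 0.04 rad and y of white_strip_center in the frame of stop_face between -0.172 and 0.172 m and z of white_strip_center in the frame of bed below 0.0045 m and angle between the z axis of white_strip_center and the z axis of cutter, either way round below 0.025 rad and contact force between white_strip and cutter above 2.5 N and contact force between the fingers and white_strip above 2 N and value of joint guide_bar below 0.01 rad); the arm keeps its last pose, push and grip.
It fails at once if the guide bar is lifted (more than 0.03 rad) (value of joint guide_bar above 0.03 rad).
It fails at once if the strip is dented: fingers squeeze or press it with more than 120 N in all (60 N a side) (contact force between the fingers and white_strip above 120 N).
It fails at once if the strip is rammed against the margin stop with more than 35 N (contact force between white_strip and stop above 35 N).
It fails at once if something else on the bench is moved by more than 20 mm (distance of any of brown_strip_center, ink_tin, ink_jar, ink_knife, notebook, steel_rule from where it was at the start of the episode above 0.02 m).
It also fails if it takes over 45 s, if anything falls off the work surface, if the arm or the gripper's body presses on something with over 40 N, if the wrist force passes 120 N, or if a joint passes its speed limit or range.

## Working session

There is one attempt and no reset: what is moved stays moved. The work goes in short steps, Python scripts to look and compute and a tool call to move; the robot and the scene stay as the last step left them, time stands still between calls to the robot, and variables do not carry over. Pictures are saved under pics/ and viewed, at most 10 in all, crops included, and the job is handed in when it is done.

Besides the shell and the picture viewer there is one more tool, called after "Call:" as a command line: name --argument value ..., lists and objects as JSON in quotes. carry_out: Moves the arm, as the interface text tells. Shift numbers are shares of 20 cm and turn numbers shares of 30 degrees, none past 1 either way. Its arguments: {"type":"object","properties":{"targets":{"type":"string"},"newtons":{"type":"number"}},"required":["targets"]}

```bash
mkdir -p pics && cat > h.py <<'E'
import numpy as np, cv2
from plant import sensors, vision, workorder
from scipy.spatial.transform import Rotation as R
def K(n):
    m=vision.camera_model(n); f=210/np.tan(np.radians(m["vertical_fov"])/2)
    return m,np.array([[f,0,m["cx"]],[0,f,m["cy"]],[0,0,1.]])
def rays(n,uv):
    m,k=K(n); p=cv2.undistortPoints(np.array(uv,float).reshape(-1,1,2),k,np.array(m["dist"],float)).reshape(-1,2)
    return np.array(m["origin"]), np.c_[p,np.ones(len(p))]@np.array(m["rotation"]).reshape(3,3).T
def plane(n,uv,z):
    o,d=rays(n,uv); return o+d*((z-o[2])/d[:,2])[:,None]
E
python3 - <<'E'
from h import *
for n in ("top","side"):
    im,d=vision.capture(n); cv2.imwrite(f"pics/{n}0.png",im); np.save(f"{n}0.npy",d); print(vision.camera_model(n))
s=sensors.read_state(); print(s)
print(R.from_rotvec(s["orientation"]).as_matrix().round(3))
E
```

```text
{'vertical_fov': 49.63608003819722, 'cx': 283.4700042621762, 'cy': 210.8987991078857, 'dist': array([-0.12464005,  0.        ,  0.        ,  0.        ,  0.        ]), 'origin': array([0.15976184, 0.05368756, 1.6180423 ]), 'rotation': array([-2.18548036,  2.01040142, -0.23566251])}
{'vertical_fov': 55.09322293364964, 'cx': 284.5651253009382, 'cy': 197.88592828790473, 'dist': array([-0.007179,  0.      ,  0.      ,  0.      ,  0.      ]), 'origin': array([-0.08356575, -0.88192063,  0.89508544]), 'rotation': array([-2.13909385,  0.64763084, -0.31925492])}
{'time_s': 0.1, 'joint_pos': array([ 1.04092975e+00,  2.21167054e-01,  1.52753737e+00,  9.81278258e-06,
        1.39470565e+00, -1.26094473e-01]), 'qd': array([-0.00067374, -0.00070944, -0.00329097, -0.00075763,  0.00136866,
       -0.00047261]), 'joint_efforts': array([ 1.07401134e-03, -4.98237383e+01, -3.90549231e+01, -3.45789167e-04,
        5.57004751e-03, -3.94544122e-05]), 'eef_pos': array([0.24526521, 0.57424982, 0.23027486]), 'orientation': array([-6.29827290e-01, -3.07720313e+00,  2.69723530e-03]), 'force': array([-0.12925823, -0.02660712,  0.22188546]), 'ft_torque': array([0.00887885, 0.00105619, 0.00606678]), 'finger_force': 0.0, 'opening': 0.08514605149823887}
[[-0.92   0.393 -0.001]
 [ 0.393  0.92  -0.002]
 [ 0.    -0.002 -1.   ]]
```

```bash
sed -i 's/np.array(m\["rotation"\]).reshape(3,3).T/R.from_rotvec(m["rotation"]).as_matrix().T/' h.py; echo ok
```

```text
ok
```

View pics/top0.png

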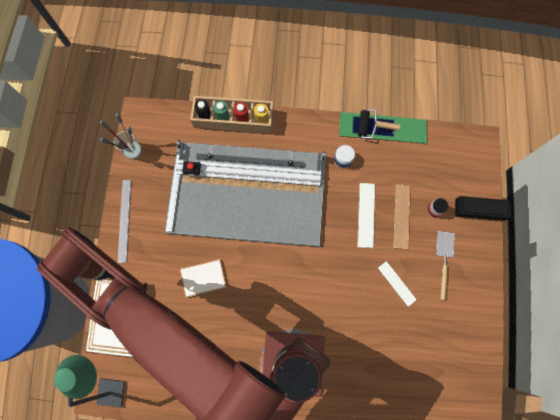

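View pics/side0.png

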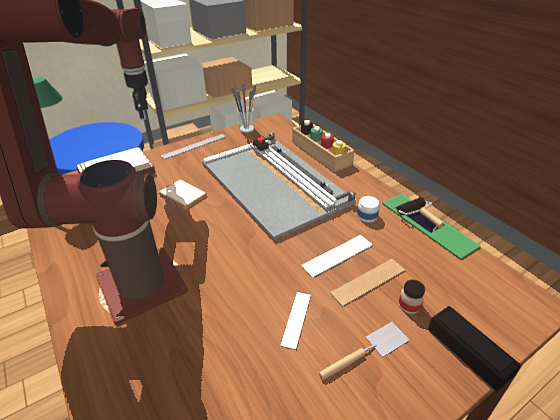

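The top view shows the larger white strip at (366,215), the brown one at (401,217), the cutter around (250,195) with the bar near row 172, and the stop near row 160. The tin is at (345,157). The side view shows the same layout. Next I'll measure these.

```bash
python3 - <<'E'
from h import *
im=cv2.imread("pics/top0.png"); hsv=cv2.cvtColor(im,cv2.COLOR_BGR2HSV)
w=cv2.inRange(hsv,(0,0,170),(180,60,255))
for c in cv2.findContours(w,cv2.RETR_EXTERNAL,cv2.CHAIN_APPROX_NONE)[0]:
    if cv2.contourArea(c)<250: continue
    p=plane("top",c.reshape(-1,2),.006)[:,:2].astype(np.float32)
    r=cv2.minAreaRect(p); print(c.reshape(-1,2).mean(0).round(),np.round(r[0],4),np.round(r[1],4),round(r[2],2))
# grey bed front part
g=cv2.inRange(hsv,(80,0,60),(130,90,170)); g=cv2.morphologyEx(g,cv2.MORPH_OPEN,np.ones((5,5)))
for c in cv2.findContours(g,cv2.RETR_EXTERNAL,cv2.CHAIN_APPROX_NONE)[0]:
    x,y,a,b=cv2.boundingRect(c)
    if cv2.contourArea(c)<2000 or not(150<x+a/2<340): continue
    p=plane("top",c.reshape(-1,2),.022)[:,:2].astype(np.float32); r=cv2.minAreaRect(p); print("bed",x,y,a,b,np.round(r[0],4),np.round(r[1],4),r[2],cv2.boxPoints(r).round(3).tolist())
cr=im[130:255,155:365]; cv2.imwrite("pics/crop0.png",cv2.resize(cr,None,fx=3.8,fy=3.8,interpolation=cv2.INTER_CUBIC))
E
```

```text
[104. 344.] [0.0248 0.6442] [0.1679 0.1127] 89.77
[397. 283.] [ 0.302  -0.3489] [0.1741 0.0427] 41.07
[204. 274.] [0.2697 0.3426] [0.0872 0.1422] 18.7
[445. 245.] [ 0.4512 -0.5225] [0.0659 0.1048] 86.39
[366. 215.] [ 0.5434 -0.2267] [0.2423 0.0582] 0.69
[123. 221.] [0.4472 0.6585] [0.3087 0.0311] 6.3
[263. 173.] [0.6694 0.1764] [0.4527 0.0585] 89.65
[174. 192.] [0.5673 0.4856] [0.0308 0.2931] 88.76
[545. 282.] [ 0.4073 -0.8882] [0.2045 1.0782] 88.11
```

View pics/crop0.png

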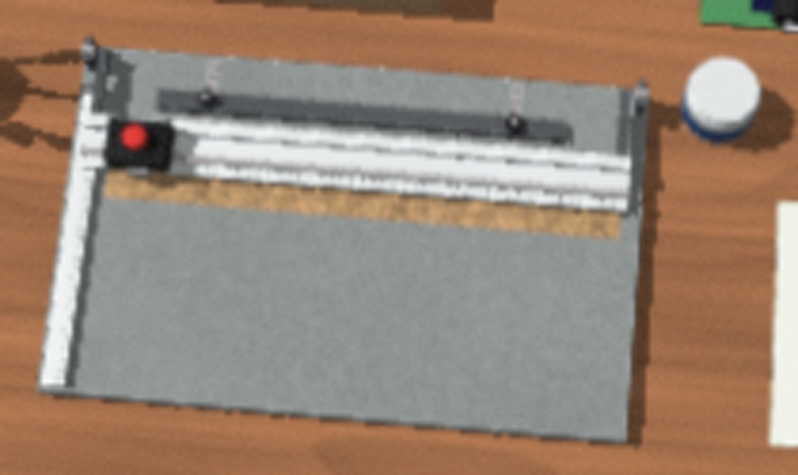

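The crop shows bed corners at (40,392), (628,440) and (642,85). The stop runs from (158,100) to (572,135), and the bar's front edge runs from (105,175) to (628,212).

```bash
python3 - <<'E'
from h import *
def P(l,pts,z):
    uv=np.array(pts,float); uv=(uv+.5)/3.8-.5+[155,130]
    p=plane("top",uv,z); print(l,p[:,:2].round(4).tolist()); return p
c=P("base FL FR BR BL",[(40,392),(628,440),(642,88),(98,47)],.022)
print("ang",[np.degrees(np.arctan2(*(c[1]-c[0])[:2])).round(2)], "len",np.linalg.norm(c[1]-c[0]),np.linalg.norm(c[2]-c[1]))
P("armfront edge inner",[(70,385),(102,170)],.032)
P("cork front",[(105,197),(620,237)],.022)
P("stop rear top",[(160,90),(572,124)],.033)
P("stop front top",[(157,110),(572,141)],.033)
P("knobs",[(208,98),(515,123)],.047)
P("bar front top",[(200,180),(628,211)],.049)
P("bar back top",[(200,122),(628,156)],.049)
im=cv2.imread("pics/top0.png"); hsv=cv2.cvtColor(im,cv2.COLOR_BGR2HSV)
d=np.load("top0.npy")
m,k=K("top")
# depth profile across cutter, down a column near crop x=350
for cx in (300,430):
  u=int(cx/3.8+155)
  for v in range(146,200,2):
    o,r=rays("top",[(u,v)]); p=o+r[0]*d[v,u]; print(u,v,p.round(4),im[v,u])
E
```

```text
base FL FR BR BL [[0.4116, 0.4916], [0.4132, -0.0647], [0.7621, -0.0561], [0.7608, 0.4838]]
ang [np.float64(179.83)] len 0.5563156650537444 0.3489599207524565
armfront edge inner [[0.4191, 0.4613], [0.6313, 0.4593]]
cork front [[0.6073, 0.4552], [0.6088, -0.0442]]
stop rear top [[0.7168, 0.4134], [0.715, 0.0101]]
stop front top [[0.696, 0.4136], [0.6977, 0.0089]]
knobs [[0.7074, 0.3626], [0.7065, 0.0651]]
bar front top [[0.6239, 0.3596], [0.6273, -0.0485]]
bar back top [[0.6818, 0.3668], [0.6819, -0.045]]
233 146 [ 0.7695  0.287  -0.0023] [107 119 132]
233 148 [0.7541 0.2833 0.0176] [149 151 146]
233 150 [0.7424 0.2809 0.0278] [146 150 145]
233 152 [0.7404 0.2823 0.0117] [149 149 145]
233 154 [0.7268 0.2792 0.0275] [147 150 144]
233 156 [0.7222 0.2796 0.0185] [108 107 102]
233 158 [0.7095 0.2768 0.0323] [95 92 89]
233 160 [0.7027 0.2763 0.0296] [88 87 82]
233 162 [0.6977 0.2766 0.0214] [114 115 112]
233 164 [0.6908 0.2761 0.0187] [208 209 205]
233 166 [0.6743 0.2715 0.0456] [224 222 221]
233 168 [0.6701 0.2721 0.0349] [198 196 192]
233 170 [0.6611 0.2707 0.039 ] [236 236 234]
233 172
[... 1143 characters left out ...]
434 0.0497] [228 227 226]
268 170 [0.6717 0.1433 0.039 ] [175 175 171]
268 172 [0.6635 0.1425 0.041 ] [230 231 228]
268 174 [0.6573 0.1421 0.0365] [230 230 227]
268 176 [0.6449 0.1405 0.052 ] [182 179 182]
268 178 [0.6418 0.1406 0.0374] [197 197 194]
268 180 [0.6333 0.1398 0.0405] [203 203 201]
268 182 [0.6336 0.1405 0.0142] [ 94 128 155]
268 184 [0.6232 0.1393 0.0235] [108 151 188]
268 186 [0.6184 0.1391 0.0138] [112 157 196]
268 188 [0.608  0.1379 0.0238] [131 162 189]
268 190 [0.6008 0.1373 0.0225] [146 149 146]
268 192 [0.5947 0.1369 0.0173] [145 148 143]
268 194 [0.5845 0.1357 0.0273] [146 149 144]
268 196 [0.5764 0.1349 0.0296] [148 150 145]
268 198 [0.5701 0.1344 0.0253] [148 152 147]
```

Call:
carry_out --targets "-0.95 -1 0 0 0 -0.77 -0.5; -0.95 -1 0 0 0 -0.77 -0.5; -0.95 -1 0 0 0 -0.77 -0.5; -0.95 -1 0 0 0 -0.77 -0.5; -0.95 -1 0 0 0 -0.77 -0.5" --newtons 24

```text
time_s: 0.72
eef_pos: [0.3421, 0.3135, 0.2309]
orientation: [-0.005, -3.141, 0.001]
force: [-0.2, -0.1, 0.5]
opening: 0.0639
finger_force: 0.0
```

Call:
carry_out --targets "-0.335 -0.9 0 0 0 0 -0.5; -0.335 -0.9 0 0 0 0 -0.5; -0.335 -0.9 0 0 0 0 -0.5; -0.335 -0.9 0 0 0 0 -0.5"

```text
time_s: 1.23
eef_pos: [0.4095, 0.1326, 0.2311]
orientation: [-0.011, -3.142, 0.001]
force: [0.3, 1.1, -0.8]
opening: 0.0639
finger_force: 0.0
```

Call:
carry_out --targets "-0.335 -0.9 0 0 0 0 -0.5; -0.335 -0.9 0 0 0 0 -0.5; -0.335 -0.9 0 0 0 0 -0.5; -0.335 -0.9 0 0 0 0 -0.5"

```text
time_s: 1.72
eef_pos: [0.4761, -0.0462, 0.2309]
orientation: [-0.007, -3.141, 0.0]
force: [-0.2, 1.7, 0.6]
opening: 0.0639
finger_force: 0.0
```

Call:
carry_out --targets "-0.335 -0.9 0.5 0 0 0 -0.5; -0.335 -0.9 0.5 0 0 0 -0.5; -0.335 -0.9 0.5 0 0 0 -0.5; -0.335 -0.9 0.5 0 0 0 -0.5; -0.335 -0.9 0.5 0 0 0 -0.5"

```text
time_s: 2.35
eef_pos: [0.5419, -0.2229, 0.1292]
orientation: [-0.002, -3.138, -0.004]
force: [-0.5, -0.1, -0.4]
opening: 0.0639
finger_force: 0.0
```

Call:
carry_out --targets "0 -0.01 0.47 0 0 0 -0.75; 0 -0.01 0.47 0 0 0 -0.75; 0 -0.01 0.47 0 0 0 -0.75; 0 -0.01 0.47 0 0 0 -0.75"

```text
time_s: 2.85
eef_pos: [0.5438, -0.2252, 0.0394]
orientation: [-0.001, 3.139, -0.002]
force: [0.4, 0.1, 0.2]
opening: 0.0748
finger_force: 0.0
```

```bash
python3 - <<'E'
from h import *
s=sensors.read_state(); print(s["eef_pos"],s["opening"],s["force"])
im,d=vision.capture("side"); cv2.imwrite("pics/s1.png",cv2.resize(im[150:340,230:480],None,fx=3,fy=3,interpolation=cv2.INTER_CUBIC))
E
```

```text
[ 0.54379937 -0.22522221  0.03942744] 0.07478763474905517 [0.43250645 0.14554586 0.16958478]
```

View pics/s1.png

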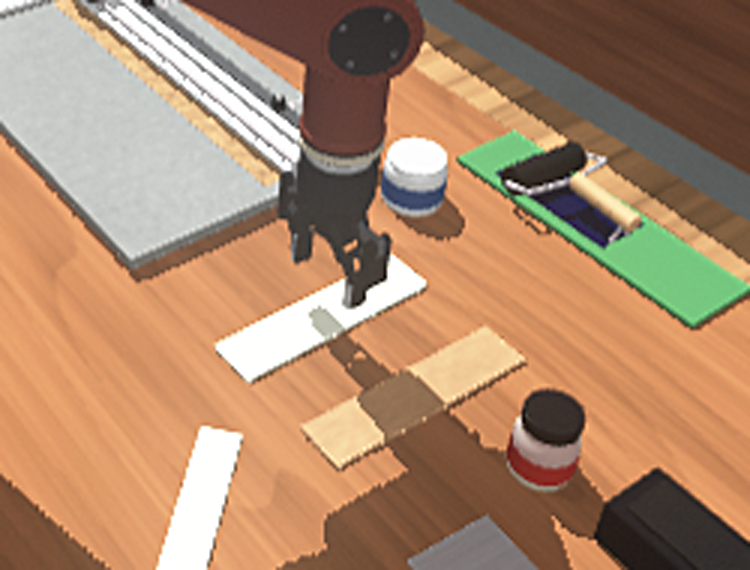

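The gripper straddles the white strip, with the near finger at about (355,295). Next I'll descend to the bench.

Call:
carry_out --targets "0 -0.005 0.1 0 0 0 -0.7; 0 -0.005 0.145 0 0 0 -0.7; 0 -0.005 0.15 0 0 0 -0.7; 0 -0.005 0.15 0 0 0 -0.7"

```text
time_s: 3.4
eef_pos: [0.5422, -0.227, 0.0071]
orientation: [-0.001, -3.141, -0.0]
force: [-0.0, 0.5, -0.6]
opening: 0.0726
finger_force: 0.0
```

Call:
carry_out --targets "0 0 0.01 0 0 0 -0.7; 0 0 0.02 0 0 0 -0.7; 0 0 0.02 0 0 0 -0.7"

```text
time_s: 3.78
eef_pos: [0.5423, -0.2269, 0.0032]
orientation: [-0.001, -3.141, -0.0]
force: [-0.1, -0.4, 1.1]
opening: 0.0723
finger_force: 0.0
```

Call:
carry_out --targets "0 0 0.005 0 0 0 -0.7; 0 0 0.01 0 0 0 -0.7; 0 0 0.01 0 0 0 -0.7"

```text
time_s: 4.15
eef_pos: [0.5423, -0.2269, 0.0012]
orientation: [-0.001, -3.141, -0.0]
force: [0.3, -0.4, -0.2]
opening: 0.0725
finger_force: 0.0
```

Call:
carry_out --targets "0 0 0.005 0 0 0 -0.7; 0 0 0.01 0 0 0 -0.7; 0 0 0.01 0 0 0 -0.7"

```text
time_s: 4.53
eef_pos: [0.5423, -0.2269, -0.0008]
orientation: [-0.001, -3.141, -0.0]
force: [0.3, 0.2, 0.2]
opening: 0.0727
finger_force: 0.0
```

Call:
carry_out --targets "0 0 0.005 0 0 0 -0.5; 0 0 0.01 0 0 0 -0.46; 0 0 0.01 0 0 0 -0.46; 0 0 0.01 0 0 0 -0.46"

```text
time_s: 5.03
eef_pos: [0.5424, -0.227, -0.0027]
orientation: [-0.001, -3.142, 0.0]
force: [0.1, -0.0, -0.4]
opening: 0.0626
finger_force: 0.0
```

Call:
carry_out --targets "0 0 0.005 0 0 0 -0.46; 0 0 0.01 0 0 0 -0.46; 0 0 0.01 0 0 0 -0.46"

```text
time_s: 5.4
eef_pos: [0.5423, -0.2269, -0.0048]
orientation: [-0.001, -3.141, -0.0]
force: [0.5, 0.4, 0.8]
opening: 0.0622
finger_force: 0.0
```

Call:
carry_out --targets "0 0 0.005 0 0 0 -0.46; 0 0 0.007 0 0 0 -0.46; 0 0 0.007 0 0 0 -0.46"

```text
time_s: 5.78
eef_pos: [0.5425, -0.227, -0.0056]
orientation: [0.001, 3.142, -0.0]
force: [-3.0, 1.5, 6.2]
opening: 0.0622
finger_force: 2.6
```

Call:
carry_out --targets "0 0 -0.0175 0 0 0 -0.46; 0 0 -0.0175 0 0 0 -0.2; 0 0 -0.0175 0 0 0 0; 0 0 -0.0175 0 0 0 0; 0 0 -0.0175 0 0 0 0" --newtons 25

```text
time_s: 6.4
eef_pos: [0.5427, -0.2272, -0.002]
orientation: [0.001, 3.141, -0.001]
force: [-2.5, 1.1, 5.5]
opening: 0.054
finger_force: 26.1
```

Call:
carry_out --targets "0 0 -0.08 0 0 0 0; 0 0 -0.2 0 0 0 0; 0 0 -0.4 0 0 0 0; 0 0 -0.4 0 0 0 0; 0 0 -0.4 0 0 0 0"

```text
time_s: 7.02
eef_pos: [0.5422, -0.2269, 0.0775]
orientation: [0.001, 3.141, -0.0]
force: [-0.6, 0.7, -0.3]
opening: 0.0539
finger_force: 26.8
```

```bash
python3 - <<'E'
from h import *
s=sensors.read_state(); print(s["eef_pos"],s["opening"],s["force"])
im,d=vision.capture("side"); cv2.imwrite("pics/s2.png",cv2.resize(im[150:340,230:480],None,fx=3,fy=3,interpolation=cv2.INTER_CUBIC))
E
```

```text
[ 0.54221658 -0.22687184  0.07750641] 0.05388805712116576 [-0.63086407  0.68846192 -0.32769866]
```

View pics/s2.png

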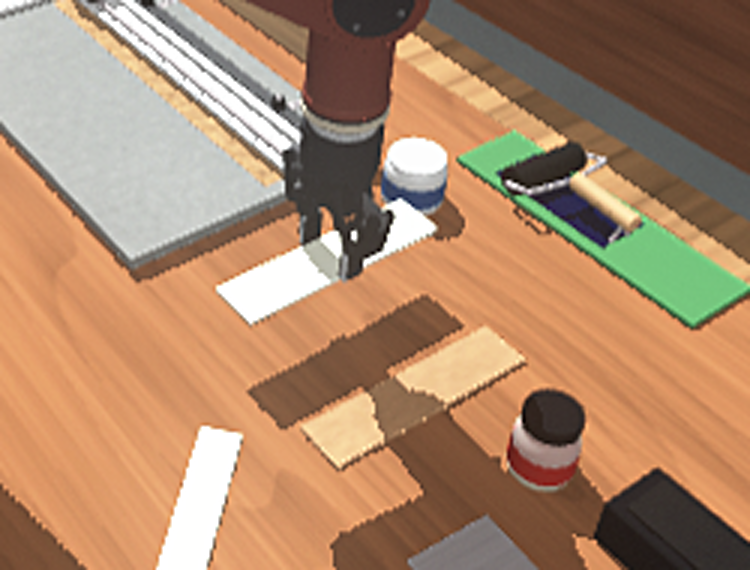

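The strip is lifted level, running from about (250,300) to (420,215) in the crop. I'll carry it to just in front of the bar.

Call:
carry_out --targets "0.25 0.2 0 0 0 0 0; 0.25 0.5 0 0 0 0 0; 0.25 0.8 0 0 0 0 0; 0.25 1 0 0 0 0 0; 0.25 1 0 0 0 0 0"

```text
time_s: 7.7
eef_pos: [0.4909, -0.0242, 0.0759]
orientation: [0.005, -3.139, -0.002]
force: [-0.2, -0.4, -0.4]
opening: 0.0535
finger_force: 26.9
```

Call:
carry_out --targets "0 0.25 0 0 0 0 0; 0 0.5 0 0 0 0 0; 0 0.75 0.1 0 0 0 0; 0 0.98 0.18 0 0 0 0; 0 0.98 0.18 0 0 0 0"

```text
time_s: 8.32
eef_pos: [0.4908, 0.1703, 0.039]
orientation: [0.004, -3.137, 0.001]
force: [-0.2, -0.0, -0.3]
opening: 0.0539
finger_force: 26.9
```

```bash
python3 - <<'E'
from h import *
s=sensors.read_state(); print(s["eef_pos"],s["orientation"],s["opening"],s["force"])
im,d=vision.capture("side"); cv2.imwrite("pics/s3.png",cv2.resize(im[90:290,180:420],None,fx=3,fy=3,interpolation=cv2.INTER_CUBIC))
im,d=vision.capture("top"); cv2.imwrite("pics/t3.png",cv2.resize(im[120:290,155:365],None,fx=3.5,fy=3.5,interpolation=cv2.INTER_CUBIC)); cv2.imwrite("t3f.png",im)
E
```

```text
[0.49076137 0.17028666 0.03897119] [ 3.91891022e-03 -3.13729882e+00  1.10263971e-03] 0.05390970197194318 [-0.22963217 -0.03943303 -0.34677652]
```

View pics/s3.png

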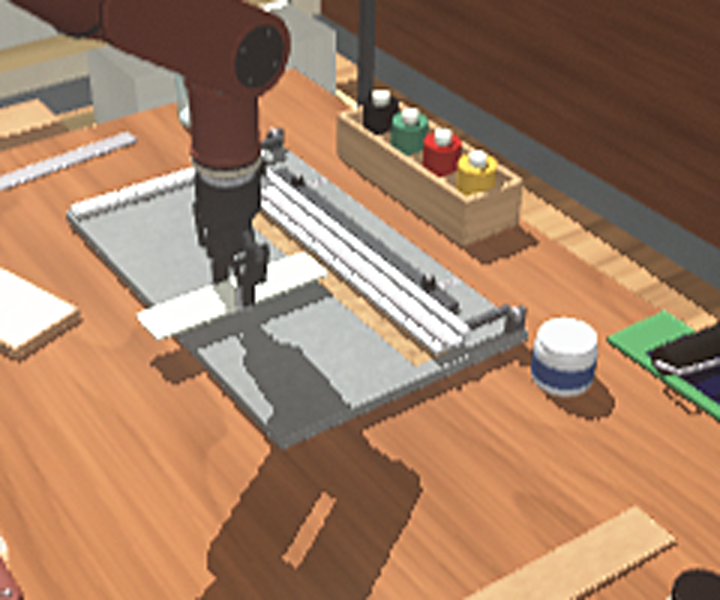

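View pics/t3.png

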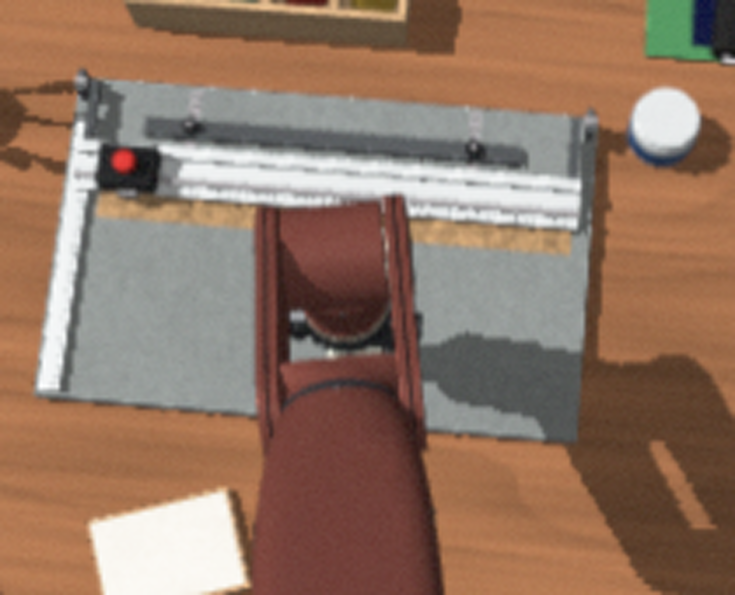

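The side view shows the strip held level over the bed, with its front end at about (320,268), short of the bar. The arm hides the strip in the top view. I'll lower it onto the bed.

Call:
carry_out --targets "0 0 0.04 0 0 0 0; 0 0 0.07 0 0 0 0; 0 0 0.08 0 0 0 0; 0 0 0.08 0 0 0 0"

```text
time_s: 8.93
eef_pos: [0.4926, 0.1687, 0.0252]
orientation: [-0.002, -3.141, 0.0]
force: [-0.0, -0.0, -0.0]
opening: 0.0544
finger_force: 26.9
```

Call:
carry_out --targets "0 0 0.005 0 0 0 0; 0 0 0.01 0 0 0 0; 0 0 0.01 0 0 0 0; 0 0 0.01 0 0 0 0"

```text
time_s: 9.43
eef_pos: [0.4926, 0.1691, 0.0235]
orientation: [0.001, 3.141, 0.0]
force: [0.3, 0.2, -0.5]
opening: 0.0541
finger_force: 26.9
```

Call:
carry_out --targets "0 0 0.005 0 0 0 0; 0 0 0.01 0 0 0 0; 0 0 0.01 0 0 0 0"

```text
time_s: 9.8
eef_pos: [0.4925, 0.1691, 0.0212]
orientation: [-0.001, -3.141, 0.0]
force: [-0.8, 0.8, -0.9]
opening: 0.054
finger_force: 26.9
```

Call:
carry_out --targets "0 0 0.005 0 0 0 0; 0 0 0.005 0 0 0 0; 0 0 0.005 0 0 0 0"

```text
time_s: 10.18
eef_pos: [0.4926, 0.1691, 0.0204]
orientation: [0.001, 3.142, 0.0]
force: [0.6, -0.5, -0.3]
opening: 0.054
finger_force: 26.9
```

Call:
carry_out --targets "0 0 0.005 0 0 0 0; 0 0 0.005 0 0 0 0; 0 0 0.005 0 0 0 0"

```text
time_s: 10.55
eef_pos: [0.4927, 0.1691, 0.02]
orientation: [0.001, 3.142, -0.0]
force: [-2.8, -1.0, 5.5]
opening: 0.0539
finger_force: 27.4
```

Call:
carry_out --targets "0 0 0.005 0 0 0 0; 0 0 0.005 0 0 0 0; 0 0 0.005 0 0 0 0"

```text
time_s: 10.92
eef_pos: [0.4928, 0.1691, 0.02]
orientation: [-0.001, -3.141, 0.0]
force: [-6.3, -2.0, 13.8]
opening: 0.0537
finger_force: 28.3
```

Call:
carry_out --targets "-0.05 0 -0.003 0 0 0 0; -0.1 0 -0.003 0 0 0 0; -0.15 0 -0.003 0 0 0 0; -0.2 0 -0.003 0 0 0 0; -0.2 0 -0.003 0 0 0 0"

```text
time_s: 11.55
eef_pos: [0.534, 0.1692, 0.02]
orientation: [0.001, 3.139, 0.001]
force: [0.1, 0.3, 4.7]
opening: 0.0542
finger_force: 27.5
```

Call:
carry_out --targets "-0.04 0 0.001 0 0 0 0; -0.08 0 0.001 0 0 0 0; -0.12 0 0.001 0 0 0 0; -0.13 0 0.001 0 0 0 0; -0.13 0 0.001 0 0 0 0"

```text
time_s: 12.18
eef_pos: [0.5579, 0.1693, 0.02]
orientation: [-0.001, -3.14, -0.0]
force: [-8.2, -0.7, 12.9]
opening: 0.0538
finger_force: 28.2
```

```bash
python3 - <<'E'
from h import *
s=sensors.read_state(); print(s["eef_pos"],s["orientation"],s["opening"],s["force"])
im,d=vision.capture("side"); cv2.imwrite("s4f.png",im); cv2.imwrite("pics/s4.png",cv2.resize(im[110:230,200:360],None,fx=5,fy=5,interpolation=cv2.INTER_CUBIC))
E
```

```text
[0.5578931  0.16930525 0.0199739 ] [-6.72303252e-04 -3.13971257e+00 -1.09593728e-04] 0.053825732682079415 [-8.22937526 -0.6998537  12.92521894]
```

View pics/s4.png

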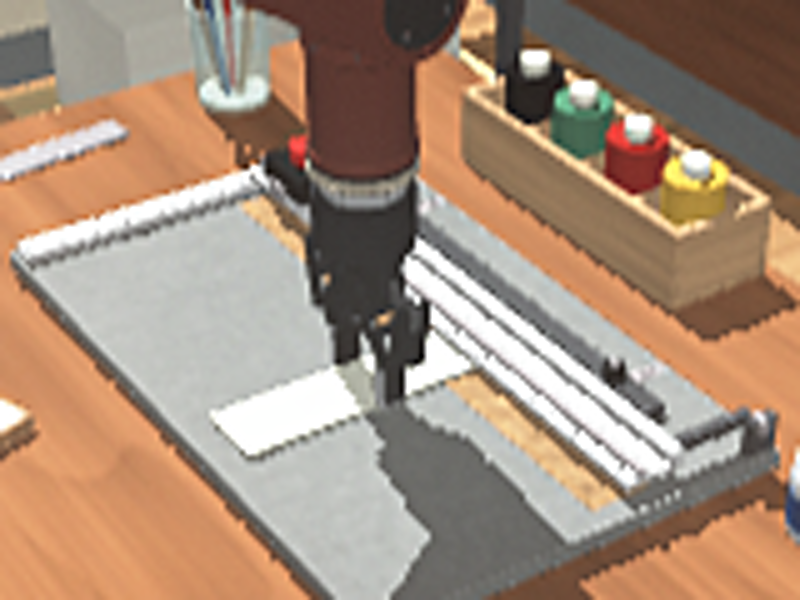

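The strip lies flat with its end under the bar, which is still down. The rear corners are at about (210,412) and (248,457). I'll measure the rear end.

```bash
python3 - <<'E'
from h import *
im=cv2.imread("s4f.png")
uv=(np.array([(210,412),(249,457),(470,368),(455,377),(15,258)],float)+.5)/5-.5+[200,110]
p=plane("side",uv,.028); print(p[:4].round(4)); print("bed FL",plane("side",uv[4:],.022).round(4))
# mask-based rear edge
hsv=cv2.cvtColor(im,cv2.COLOR_BGR2HSV); m=cv2.inRange(hsv,(0,0,205),(180,50,255)); m[:, :238]=0;m[:186]=0;m[205:]=0;m[:,275:]=0
c=max(cv2.findContours(m,cv2.RETR_EXTERNAL,cv2.CHAIN_APPROX_NONE)[0],key=cv2.contourArea).reshape(-1,2)
q=plane("side",c,.028)[:,:2]; print(q.min(0),q.max(0)); e=q[(q[:,0]<q[:,0].min()+.008)]; print(e.round(4).tolist()); 
E
```

```text
[[0.4412 0.1959 0.028 ]
 [0.4381 0.1328 0.028 ]
 [0.6309 0.1363 0.028 ]
 [0.6149 0.1329 0.028 ]]
bed FL [[0.4152 0.4815 0.022 ]]
[0.43945127 0.13456148] [0.54132578 0.19653933]
[[0.4455, 0.193], [0.4424, 0.1951], [0.4395, 0.1896], [0.4395, 0.1822], [0.4396, 0.1748], [0.4396, 0.1675], [0.4397, 0.1603], [0.4397, 0.153], [0.4398, 0.1459], [0.4398, 0.1387], [0.4428, 0.1368], [0.4457, 0.1348]]
```

Call:
carry_out --targets "-0.02 0 -0.002 0 0 0 0; -0.04 0 -0.002 0 0 0 0; -0.055 0 -0.002 0 0 0 0; -0.055 0 -0.002 0 0 0 0"

```text
time_s: 12.72
eef_pos: [0.5692, 0.1692, 0.02]
orientation: [-0.001, -3.141, -0.0]
force: [-4.0, 0.0, 8.6]
opening: 0.0536
finger_force: 27.8
```

Call:
carry_out --targets "-0.005 0 0 0 0 0 0; -0.01 0 0 0 0 0 0; -0.01 0 0 0 0 0 0"

```text
time_s: 13.1
eef_pos: [0.5708, 0.1693, 0.02]
orientation: [-0.001, -3.14, 0.0]
force: [-7.4, -0.1, 10.9]
opening: 0.054
finger_force: 27.9
```

Call:
carry_out --targets "-0.005 0 -0.002 0 0 0 0; -0.01 0 -0.002 0 0 0 0; -0.01 0 -0.002 0 0 0 0"

```text
time_s: 13.48
eef_pos: [0.5731, 0.1692, 0.02]
orientation: [-0.001, -3.14, -0.0]
force: [-4.5, -0.2, 5.4]
opening: 0.0538
finger_force: 27.6
```

Call:
carry_out --targets "-0.005 0 0 0 0 0 0; -0.0075 0 0 0 0 0 0; -0.0075 0 0 0 0 0 0"

```text
time_s: 13.85
eef_pos: [0.5745, 0.1692, 0.02]
orientation: [-0.001, -3.14, 0.0]
force: [-4.2, 0.1, 7.2]
opening: 0.0537
finger_force: 27.7
```

Call:
carry_out --targets "-0.005 0 0 0 0 0 0; -0.0075 0 0 0 0 0 0; -0.0075 0 0 0 0 0 0"

```text
time_s: 14.22
eef_pos: [0.576, 0.1691, 0.02]
orientation: [-0.001, -3.14, 0.0]
force: [-5.2, 0.6, 7.4]
opening: 0.0537
finger_force: 27.7
```

Call:
carry_out --targets "-0.005 0 0 0 0 0 0; -0.005 0 0 0 0 0 0; -0.005 0 0 0 0 0 0"

```text
time_s: 14.6
eef_pos: [0.5771, 0.1691, 0.02]
orientation: [-0.001, -3.141, -0.0]
force: [-4.2, -0.3, 7.2]
opening: 0.0543
finger_force: 27.6
```

Call:
carry_out --targets "-0.005 0 0 0 0 0 0; -0.005 0 0 0 0 0 0; -0.005 0 0 0 0 0 0"

```text
time_s: 14.98
eef_pos: [0.5781, 0.1691, 0.02]
orientation: [-0.001, -3.141, 0.0]
force: [-5.3, -0.3, 7.6]
opening: 0.0539
finger_force: 27.6
```

Call:
carry_out --targets "-0.005 0 0 0 0 0 0; -0.005 0 0 0 0 0 0; -0.005 0 0 0 0 0 0"

```text
time_s: 15.35
eef_pos: [0.5781, 0.1692, 0.02]
orientation: [-0.001, -3.138, 0.0]
force: [-8.0, -0.5, 10.1]
opening: 0.0538
finger_force: 27.9
```

Call:
carry_out --targets "-0.005 0 -0.001 0 0 0 0; -0.005 0 -0.001 0 0 0 0; -0.005 0 -0.001 0 0 0 0"

```text
time_s: 15.72
eef_pos: [0.5782, 0.1691, 0.02]
orientation: [-0.001, -3.136, 0.001]
force: [-10.8, 0.3, 11.8]
opening: 0.054
finger_force: 28.1
```

```bash
python3 - <<'E'
from h import *
im,d=vision.capture("side"); cv2.imwrite("s5f.png",im)
cv2.imwrite("pics/s5.png",cv2.resize(im[110:230,200:360],None,fx=5,fy=5,interpolation=cv2.INTER_CUBIC))
hsv=cv2.cvtColor(im,cv2.COLOR_BGR2HSV); m=cv2.inRange(hsv,(0,0,205),(180,50,255)); m[:, :238]=0;m[:184]=0;m[205:]=0;m[:,278:]=0
c=max(cv2.findContours(m,cv2.RETR_EXTERNAL,cv2.CHAIN_APPROX_NONE)[0],key=cv2.contourArea).reshape(-1,2)
q=plane("side",c,.028)[:,:2]; print(q.min(0),q.max(0)); print(q[(q[:,0]<q[:,0].min()+.006)].round(4).tolist())
s=sensors.read_state(); print(s["eef_pos"],s["force"],R.from_rotvec(s["orientation"]).as_matrix().round(4))
E
```

```text
[0.46054769 0.13424512] [0.56063441 0.19595757]
[[0.4638, 0.1958], [0.4607, 0.1903], [0.4607, 0.1829], [0.4606, 0.1754], [0.4606, 0.1681], [0.4606, 0.1607], [0.4606, 0.1535], [0.4606, 0.1462], [0.4605, 0.1391], [0.4635, 0.1371], [0.4665, 0.1351]]
[0.57819265 0.1691428  0.01998663] [-11.03054061   0.19987753  11.72539686] [[-1.0e+00  4.0e-04 -5.2e-03]
 [ 4.0e-04  1.0e+00 -4.0e-04]
 [ 5.2e-03 -4.0e-04 -1.0e+00]]
```

View pics/s5.png

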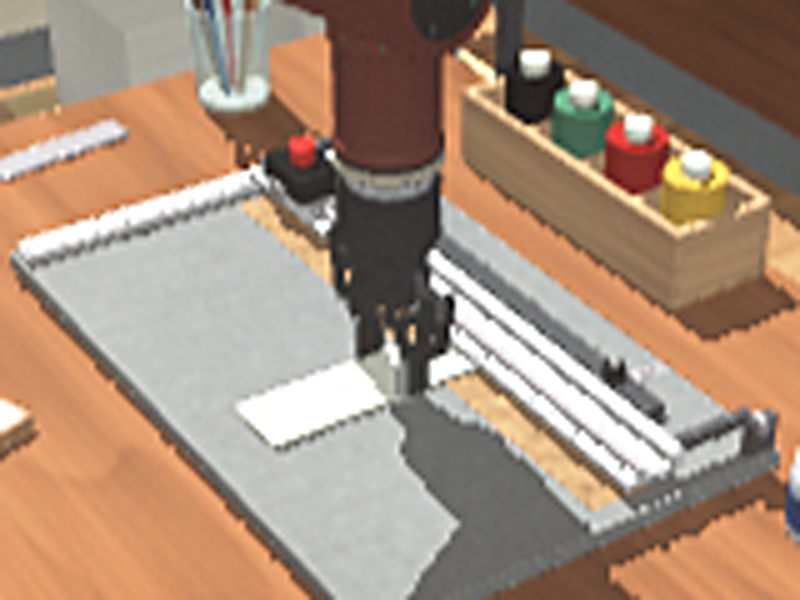

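Call:
carry_out --targets "-0.003 0 -0.003 0 0 0 0; -0.003 0 -0.003 0 0 0 0; -0.003 0 -0.003 0 0 0 0; -0.003 0 -0.003 0 0 0 0"

```text
time_s: 16.27
eef_pos: [0.5782, 0.1691, 0.02]
orientation: [-0.001, -3.135, 0.001]
force: [-10.8, -0.3, 10.8]
opening: 0.0539
finger_force: 27.9
```

Call:
carry_out --targets "0 0 -0.003 0 0 0 0; 0 0 -0.003 0 0 0 0; 0 0 -0.003 0 0 0 0; 0 0 -0.003 0 0 0 0"

```text
time_s: 16.77
eef_pos: [0.5782, 0.1691, 0.02]
orientation: [-0.001, -3.135, 0.001]
force: [-9.6, 0.3, 5.8]
opening: 0.0537
finger_force: 27.5
```

Call:
carry_out --targets "0 0 0.002 0 0 0 0; 0 0 0.002 0 0 0 0; 0 0 0.002 0 0 0 0; 0 0 0.002 0 0 0 0"

```text
time_s: 17.27
eef_pos: [0.5782, 0.1691, 0.02]
orientation: [-0.001, -3.135, 0.001]
force: [-10.5, 0.3, 8.5]
opening: 0.0538
finger_force: 27.8
```

```bash
python3 -c "
from plant import sensors,workorder
s=sensors.read_state();print(s['force'],s['eef_pos']);print(workorder.close_job())"
```

```text
[-10.47565054   0.30112019   8.46716657] [0.57818252 0.16912575 0.02002369]
the job is handed in; nothing more can be done
None
```

I handed the job in at about 17 s: the white strip is under the bar with its end against the margin stop, held flat on the bed with about 8 N down and a 28 N grip. The stop contact is judged from the force readings and the rear-edge position, because the bar hides that end, and the hand-in returned no verdict.

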